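# Take the bent shoulder-rest blank out of its form and lay it on the drying rack

### The job

The glue has set: lift the bent shoulder-rest blank out of the open laminating form and lay it on the drying rack next to the dry one. It should lie hollow side up, centred and square across both dowels, clear of the other blank; set it down, don't drop it. Leave the other blank and the things on the bench as they are.

Things in the scene. Friction and masses are not known exactly. Their poses are not given: they have to be found in the camera images.
- blank_center (a point): Middle of the new blank: on its centre line, half-way through its thickness, at the lowest part of its bend. x along the blank's length, y across its 42 mm width, z up out of the hollow. At the start it lies hollow side up in the form. Pick it here from above, across the width. Loose, about 60 g.
- blank: The new blank for a violin shoulder rest: a strip of glued light veneers bent to a constant arc, 230 mm long end to end, 42 mm wide, 8 mm thick, under face of 250 mm radius, so that its ends stand 28 mm higher than its middle. Origin on the under face, 4 mm below blank_center; same axes.
- form: The open female half of the laminating form, plywood, screwed to the bench; dark base board 330 (x) x 125 (y) x 12 mm. Origin at the centre of its underside, on the bench, z up. A trough of 250 mm radius runs along x, its lowest point 45 mm above the bench, 45 mm wide between side cheeks; the blank lies in it. Cheek tops are 75 mm, the blank's ends 81 mm above the bench.
- form_notch (a point): Middle of the form's trough surface (45 mm above the bench), axes as the form. Here is the finger notch: from -46 to +46 mm along x there are no cheeks and the core under the blank is only 22 mm wide, so fingers can reach down on both sides of the blank, free to the base board 33 mm below. Cheeks (12 mm thick) stand from 51 to 146 mm either way.
- rack: Wooden drying rack fixed to the bench: two level dowels of 22 mm diameter along the rack's y, at x = -75 and +75 mm, axes 60 mm above the bench; end boards 18 mm thick centred at y = -165 and +165 mm, tops 72 mm high. Origin on the bench at its centre, z up; bare bench between the dowels. A blank centred across both has its middle point 64 mm above the bench.
- dry_blank_center (a point): Middle point, as blank_center, of the dry blank, which rests across both dowels on the -y half of the rack, 60 to 100 mm from the rack's centre; the +y half is free. To be left there.
- dry_blank: The dry blank, same shape and size as the new one, loose on the rack. Origin on its under face, 4 mm below dry_blank_center.
- counter_form: Bystander: the male half of the form, plywood, lying on its side on the bench between form and rack: 230 mm long (x), up to 63 mm deep, 42 mm high; origin at its underside. Loose, 0.5 kg.
- finger_plane: Bystander: a small brass finger plane, 56 x 26 mm, about 35 mm high, standing on the bench between the form and the rack, nearer the robot; origin at its underside. Loose.
Not all that is in view belongs to the job. Leave any black look-alike of the blank alone. Leave any black look-alike of the dry_blank alone.

How it is judged:
By the outcome, as a careful person would: the job done as asked, in the order asked, and still so for the second after the job is handed in, with the robot touching nothing.
It also fails if it takes over 48 s, if anything falls off the work surface, if the arm or the gripper's body presses on something with over 40 N, if the wrist force passes 120 N, or if a joint passes its speed limit or range.

### The arm

A 7-joint arm with a two-finger parallel gripper is mounted at the origin on the work surface. World frame = base frame: x ahead of the robot, y to its left, z up, the work surface at z = 0. Lengths are in mm, angles in rad, forces in N, time in s.
With the tool pointing down it reaches from about 425 to 875 mm from the base axis. Payload 8.4 kg.
Tool frame: the origin (TCP) lies midway between the tips of the shut fingers; the grasp point (between the pads) lies 19 mm behind it (ctrl.pinch_z is the distance from the TCP to the grasp point, in mm); z points along the fingers, x is the direction in which the jaws open and shut, and the axes are right-handed (so a half turn about z gives the same grasp; the last joint's range is limited). The gripper opens to 87 mm and grips with 3 to 60 N. Pads are 19 mm wide; open, the fingers measure 117 mm over their backs; the gripper's body (75 mm by 190 mm) begins 51 mm behind the grasp point.
Start: joints at [1.139, 0.333, 0.04, 1.465, -0.013, 1.343, -0.059], TCP at [212.326, -614.314, 222.546] pointing down, gripper open.
Joint ranges: [-2.58, 2.58], [-0.38, 2.09], [-1.3, 1.39], [0.25, 2.4], [-1.5, 4.64], [0.08, 2.09], [-2.65, 2.65]. Speed limits (rad/s): [2.22, 2.22, 2.79, 2.79, 3.14, 3.14, 3.14].

### API

Orientations are given as a 3x3 rotation matrix whose columns are the frame's x, y, z axes.
In Python, from cell import ctrl, solver, state, eyes, order gives the robot as it stands. Calls block until the motion is done:
- ctrl.goto(position, orientation): joint-space move of the TCP to a pose.
- ctrl.movel(position, rot=None, v=150, threshold=None): straight line of the TCP; rot=None keeps the orientation; v is the mean speed in mm/s. With threshold (N) it stops when the force on the tool has changed by that much, and returns True; else False.
- ctrl.goto_joints(angles): joint-space move.
- ctrl.move_gripper(opening): finger opening in mm; the grip force is fixed at half the most; returns when the fingers have stopped.
- ctrl.pause(seconds).
- solver.solve_ik(position, orientation): joint angles nearest the present ones, or None.
- state(): the state.
- eyes.get_image(name): name is "scene" or "top"; returns a dict with "frame" (400x640x3 uint8, blue, green, red), "K" (3x3 intrinsics, pixels), "R" (3x3) and "t" (3): a world point X has camera coordinates R X + t. Camera axes: x right, y down, z forward; pixel columns grow to the right and rows downward; lengths in mm; the calibration is good to about 2 mm. A picture is of the moment at which its call begins. There is no depth.
A pose or a line that the arm cannot do raises ctrl.Unreachable and nothing moves.
- order.hand_in(): hands the job in, once; it reports no verdict.
The state is a dict: "t": time; "joint_pos": joint angles; "qvel": joint speeds; "tau": joint torques, N m; "tcp_pos": TCP position; "ee_rot": TCP orientation; "ft_force": force on the tool from outside, world axes, zero at the start; "wrist_torque": the same for the moment, N m; "width": finger opening in mm.
Only numpy, scipy, OpenCV 4.12 (cv2) and the standard library are available. Lean on these libraries where they do the work, as an engineer would, in place of code of your own. Each camera call takes 0.05 s, during which the arm holds its last target.

## Working session

There is one attempt and no reset: what is moved stays moved. The work goes in short steps, each a Python script; the robot and the scene stay as the last script left them, time stands still between calls to the robot, and variables do not carry over. Pictures are saved under pics/ and viewed, and the job is handed in when it is done.

```bash
ls; mkdir -p pics; python3 - <<'E'
from cell import ctrl, solver, state, eyes, order
import cv2,pickle
d={}
for n in("scene","top"):
    i=eyes.get_image(n);d[n]=i
    cv2.imwrite(f"pics/{n}0.png",i["frame"]);print(n,i["K"],i["R"],i["t"])
pickle.dump(d,open("cam.pkl","wb"))
s=state();print(s["t"],s["tcp_pos"],s["ee_rot"],s["width"],ctrl.pinch_z)
E
```

```text
pics
scene [[428.4335377    0.         314.52314681]
 [  0.         428.4335377  205.50888857]
 [  0.           0.           1.        ]] [[ 0.8293005   0.55865667 -0.01278315]
 [ 0.43136955 -0.65455523 -0.62086856]
 [-0.35521963  0.50937234 -0.78381045]] [-334.69621008 -255.08476234 1652.11383907]
top [[497.10239863   0.         319.49587617]
 [  0.         497.10239863 199.25424018]
 [  0.           0.           1.        ]] [[-0.0085151  -0.99987209 -0.01353871]
 [-0.99754907  0.0094341  -0.06933149]
 [ 0.06945035  0.01291516 -0.9975018 ]] [-124.97372731  497.61705532 1333.90647099]
0.1 [ 212.21671122 -613.93150942  221.76569202] [[ 3.26673140e-01 -9.45137232e-01 -5.21140653e-04]
 [-9.45136270e-01 -3.26673552e-01  1.34976778e-03]
 [-1.44595865e-03  5.16160557e-05 -9.99998953e-01]] 87.18534477354302 18.700000000000003
```

View pics/scene0.png

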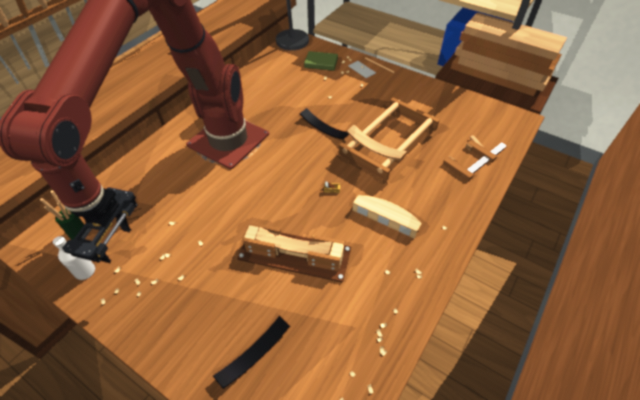

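View pics/top0.png

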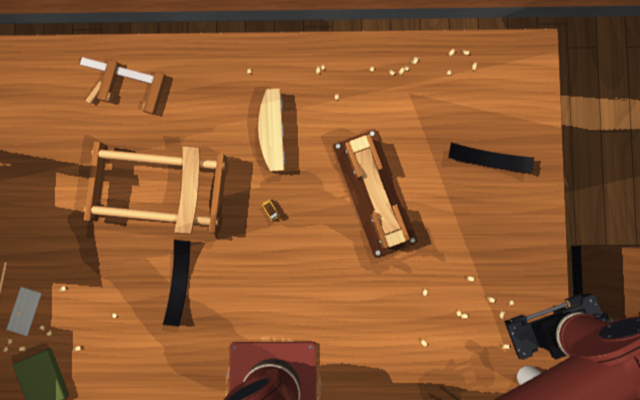

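The top view shows the form near (375,193), the rack near (157,188) with the dry blank at (187,190), the counter form at (272,130) and the plane at (271,210). Next I'll enlarge the form and the rack.

```bash
python3 - <<'E'
import cv2,pickle
d=pickle.load(open("cam.pkl","rb"))
f=d["top"]["frame"]
def crop(f,x0,y0,w,h,s,n):
    c=cv2.resize(f[y0:y0+h,x0:x0+w],None,fx=s,fy=s,interpolation=cv2.INTER_CUBIC)
    for k in range(0,w,10): cv2.line(c,(k*s,0),(k*s,6 if k%50 else 14),(255,255,255),1); 
    for k in range(0,h,10): cv2.line(c,(0,k*s),(6,k*s),(255,255,255),1)
    for k in range(0,w,20): cv2.putText(c,str(x0+k),(k*s,24),0,.35,(255,255,255))
    for k in range(0,h,20): cv2.putText(c,str(y0+k),(8,k*s+4),0,.35,(255,255,255))
    cv2.imwrite(n,c)
crop(f,320,120,110,140,4,"pics/form.png")
crop(f,75,130,160,120,5,"pics/rack.png")
crop(d["scene"]["frame"],225,95,220,190,3,"pics/sc.png")
E
```

```text
(no output)
```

View pics/form.png

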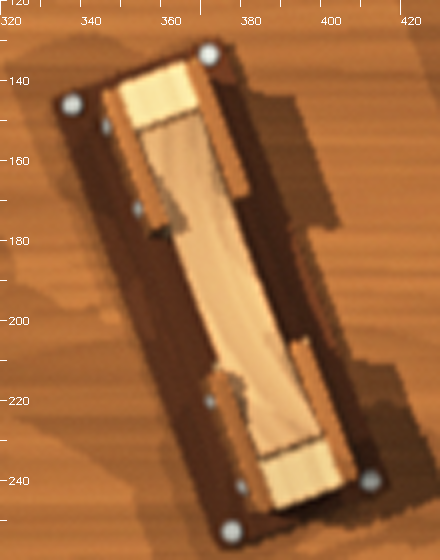

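View pics/rack.png

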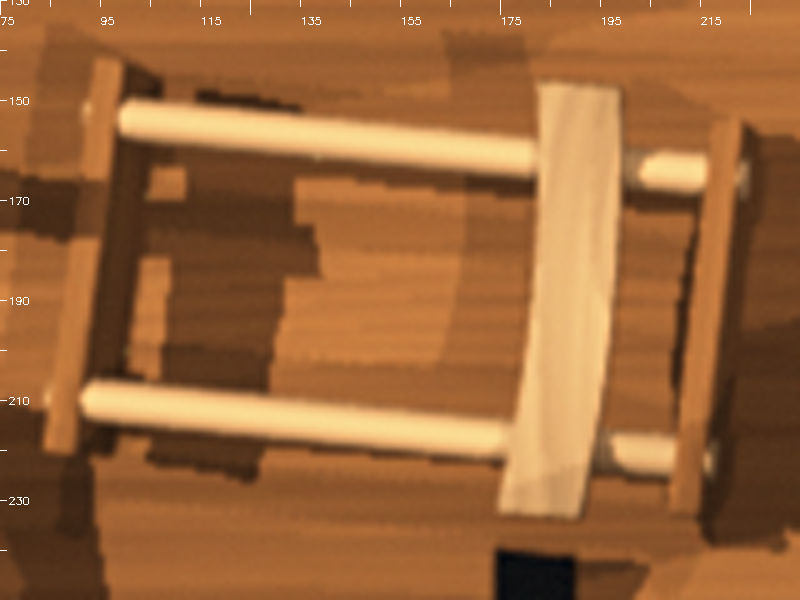

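View pics/sc.png

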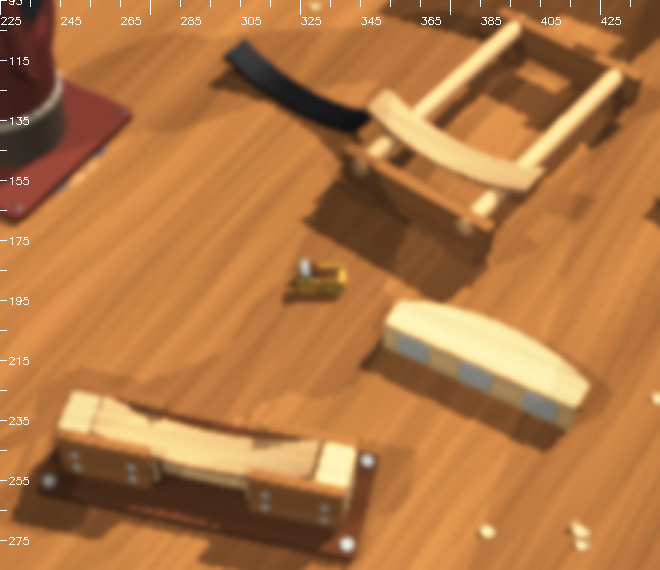

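```bash
cat > h.py <<'E'
import numpy as np,pickle
d=pickle.load(open("cam.pkl","rb"))
def back(p,z,n="top"):
    c=d[n];r=c["R"].T@np.linalg.inv(c["K"])@np.r_[np.array(p,float),1];o=-c["R"].T@c["t"]
    return o+r*(z-o[2])/r[2]
def proj(X,n="top"):
    c=d[n];q=c["K"]@(c["R"]@np.array(X,float)+c["t"]);return q[:2]/q[2]
E
python3 - <<'E'
from h import *
np.set_printoptions(precision=1,suppress=True)
print("cam",-d["top"]["R"].T@d["top"]["t"])
F=lambda x,y:(320+x/4,120+y/4); G=lambda x,y:(75+x/5,130+y/5)
S=[back(F(*p),14) for p in((72,104),(208,54),(370,481),(232,531))]
print("screws",np.array(S),"c",np.mean(S,0))
a=(S[0]+S[1])/2;b=(S[2]+S[3])/2;print("len",np.linalg.norm(a-b),"yaw",np.degrees(np.arctan2(*(a-b)[[1,0]])),"w",np.linalg.norm(S[0]-S[1]))
E1=[back(F(*p),81) for p in((135,132),(200,110),(322,434),(258,457))]
a=(E1[0]+E1[1])/2;b=(E1[2]+E1[3])/2
print("blank c",np.mean(E1,0),"len",np.linalg.norm(a-b),"w",np.linalg.norm(E1[0]-E1[1]),np.linalg.norm(E1[2]-E1[3]),"yaw",np.degrees(np.arctan2(*(a-b)[[1,0]])))
# mid edges z=53ish
m=[back(F(*p),53) for p in((192,295),(262,272))];print("mid edges",m,np.linalg.norm(m[0]-m[1]))
L=[back(G(*p),72) for p in((97,57),(123,60),(75,452),(45,450))]
R=[back(G(*p),72) for p in((715,120),(742,122),(700,515),(670,512))]
print("boards",np.mean(L,0),np.mean(R,0),"dist",np.linalg.norm(np.mean(L,0)-np.mean(R,0)),"c",(np.mean(L,0)+np.mean(R,0))/2)
v=np.mean(L,0)-np.mean(R,0);print("rack yaw(y axis-90)",np.degrees(np.arctan2(-v[0],v[1])))
for B in(L,R):
    v=(B[0]+B[1]-B[2]-B[3])/2;print("board len",np.linalg.norm(v),"yaw",np.degrees(np.arctan2(v[1],v[0])))
D=[back(G(*p),60) for p in((122,118),(708,172),(85,400),(700,455))]
print("dow",np.array(D));
for i in(0,2): v=D[i]-D[i+1];print("yaw",np.degrees(np.arctan2(-v[0],v[1])),np.linalg.norm(v))
u=D[0]-D[1];u/=np.linalg.norm(u);w=D[0]-D[2];print("sep",np.linalg.norm(w-u*(w@u)))
Q=[back(G(*p),60+ 4+28-4) for p in((540,83),(622,87),(580,518),(498,514))]
print("dry",np.mean(Q,0),np.linalg.norm(Q[0]-Q[1]),np.linalg.norm(Q[0]+Q[1]-Q[2]-Q[3])/2);v=Q[0]+Q[1]-Q[2]-Q[3];print(np.degrees(np.arctan2(v[1],v[0])))
E
```

```text
cam [ 402.7 -146.9 1363.4]
screws [[ 642.4 -181.4   14. ]
 [ 676.  -275.    14. ]
 [ 383.4 -379.5   14. ]
 [ 350.5 -286.    14. ]] c [ 513.1 -280.4   14. ]
len 310.4363235042312 yaw 19.684524861440337 w 99.43716088018536
blank c [ 513.1 -279.4   81. ] len 224.3357049738713 w 44.67089388330992 43.74318715819872 yaw 19.68546256641035
mid edges [array([ 507.3, -258.2,   53. ]), array([ 522.1, -304.6,   53. ])] 48.71057389515082
boards [547.  467.1  72. ] [510.9 139.3  72. ] dist 329.829045687603 c [529.  303.2  72. ]
rack yaw(y axis-90) -6.284896895672843
board len 208.19988011407932 yaw -5.9512202415472695
board len 206.78387795354007 yaw -5.992875556132838
dow [[620.8 454.8  60. ]
 [588.6 141.8  60. ]
 [470.7 471.1  60. ]
 [438.8 145.1  60. ]]
yaw -5.876735176517119 314.6482128363553
yaw -5.593424564775484 327.5187380381052
sep 150.98264950003608
dry [519.1 211.9  88. ] 42.89194635639568 224.30840741012105
-4.9996517569798105
```

Sizes agree with the given ones: screws 310x99 mm, board spacing 330 mm, dowel spacing 151 mm. Next I'll overlay the fitted models in both views as an independent check.

```bash
cat >> h.py <<'E'
def T(x,y,deg):
    c,s=np.cos(np.radians(deg)),np.sin(np.radians(deg));M=np.array([[c,-s,0],[s,c,0],[0,0,1]])
    return lambda p:np.array([x,y,0])+M@np.array(p,float)
def arc(t,zc):  # blank outline, top face, zc=middle point height
    a=np.linspace(-115/250,115/250,15);a*=np.arcsin(115/250)/(115/250)
    # ends at x=+-115 on under face
    pts=[]
    for s in(1,-1):
        pts+=[t((242*np.sin(q),s*21,zc-4+250-242*np.cos(q))) for q in a[::s]]
    return pts
FORM=(513.1,-280.0,19.7);RACK=(529,303.3,-6.0);DRY=(519.1,211.9,-5.0)
E
cat > ov.py <<'E'
from h import *
import cv2
def draw(polys,name,box,s,out,frame=None):
    x0,y0,w,h=box;f=(d[name]["frame"] if frame is None else frame)[y0:y0+h,x0:x0+w]
    c=cv2.resize(f,None,fx=s,fy=s,interpolation=cv2.INTER_CUBIC)
    for P,col in polys:
        q=np.array([(proj(X,name)+.5-[x0,y0])*s for X in P]);cv2.polylines(c,[q.round().astype(int)],True,col,1)
    cv2.imwrite(out,c)
def models():
    f,r,dr=T(*FORM),T(*RACK),T(*DRY)
    P=[([f((a,b,12)) for a,b in((-165,-62.5),(165,-62.5),(165,62.5),(-165,62.5))],(0,255,0)),(arc(f,49),(255,0,0)),(arc(dr,64),(255,0,0))]
    for y in(-165,165): P.append(([r((a,b,72)) for a,b in((-104,y-9),(104,y-9),(104,y+9),(-104,y+9))],(0,255,0)))
    for x in(-75,75): P.append(([r((x,-156,60)),r((x,156,60))],(0,0,255)))
    return P
E
python3 - <<'E'
from ov import *
P=models()
draw(P,"scene",(225,95,220,190),3,"pics/o1.png")
draw(P,"top",(75,125,350,135),2,"pics/o2.png")
E
```

```text
(no output)
```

View pics/o1.png

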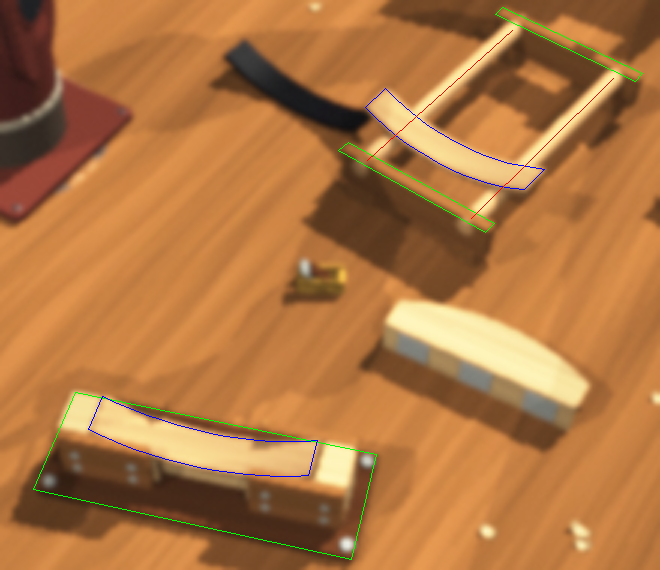

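View pics/o2.png

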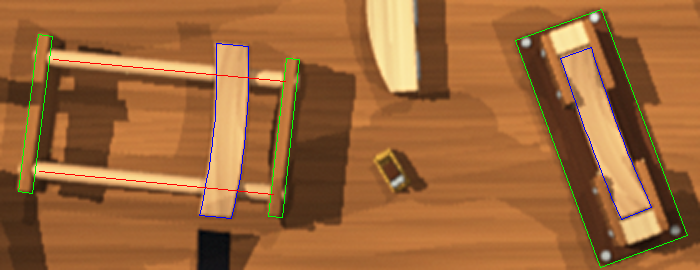

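Both overlays fit within about 1 px (2–3 mm). Go to the grasp.

```bash
cat >> h.py <<'E'
def R(deg):
    a=np.radians(deg);x=np.array([np.sin(a),-np.cos(a),0]);z=np.array([0,0,-1.]);return np.column_stack([x,np.cross(z,x),z])
PX,PY=RACK[:2]; rk=T(*RACK)
E
python3 - <<'E'
from h import *
from cell import *
import cv2
p=np.array([FORM[0],FORM[1],0]);Rf=R(FORM[2]);Rr=R(RACK[2]);tg=rk((0,60,0))
print(tg,solver.solve_ik([*tg[:2],46],Rr),solver.solve_ik([*p[:2],30],Rf))
ctrl.goto(p+[0,0,200],Rf)
ctrl.movel(p+[0,0,110],v=150)
i=eyes.get_image("scene");cv2.imwrite("pics/pre.png",cv2.resize(i["frame"][150:330,190:410],None,fx=3,fy=3))
i=eyes.get_image("top");cv2.imwrite("pics/pret.png",cv2.resize(i["frame"][100:280,290:460],None,fx=3,fy=3))
s=state();print(s["t"],s["tcp_pos"],s["ft_force"],s["ee_rot"])
E
```

```text
[535.2717078  362.97131372   0.        ] [-0.99118642  0.4943787   0.42577045  1.67629488 -0.23190168  1.02111555
 -2.16412923] [ 0.61360903  0.38915576 -0.22833281  1.81835262  0.10608968  0.94590677
 -0.88735985]
2.6 [ 513.90491786 -280.44638738  111.35709138] [ 0.23097284 -0.1143539  -0.08225083] [[ 3.36938191e-01 -9.41524698e-01  1.97426837e-03]
 [-9.41525437e-01 -3.36940500e-01 -9.75366931e-04]
 [ 1.58354303e-03 -1.53018552e-03 -9.99997575e-01]]
```

View pics/pre.png

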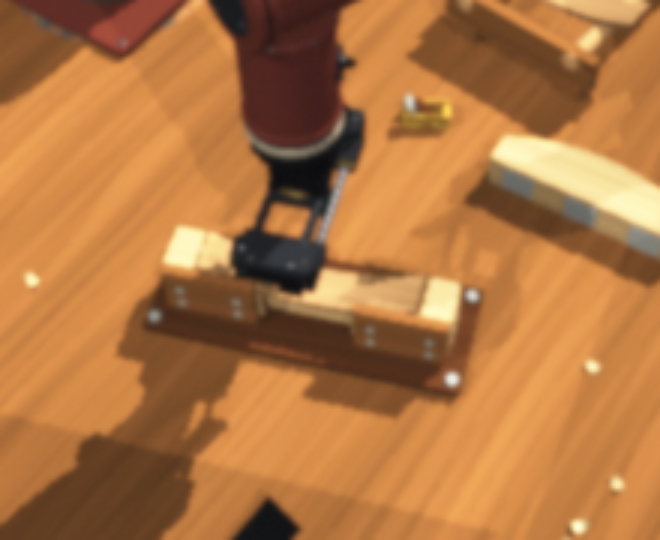

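View pics/pret.png

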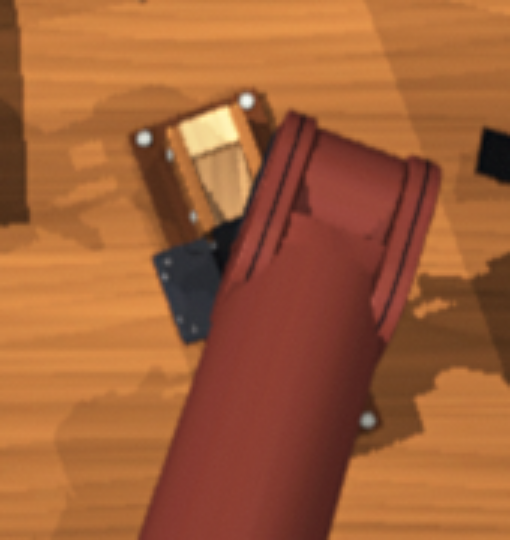

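The gripper is squared over the notch: one finger shows at (280,260) in the scene crop, just outside the blank's edge. Descend with a force guard and grip.

```bash
python3 - <<'E'
from h import *
from cell import *
import cv2
p=np.array([FORM[0],FORM[1],0]);Rf=R(FORM[2])
print(ctrl.movel(p+[0,0,29.5],rot=Rf,v=80,threshold=8))
s=state();print(s["t"],s["tcp_pos"],s["ft_force"])
ctrl.move_gripper(30)
s=state();print(s["t"],s["width"],s["tcp_pos"],s["ft_force"])
E
```

```text
False
3.7583 [ 513.54880127 -280.21547078   30.0925847 ] [-0.10347782 -0.40150034  0.78051729]
4.5833 41.486989469315745 [ 513.12740259 -279.99731478   29.5109167 ] [-0.63725829  0.09266606  0.0635607 ]
```

Gripped at 41.5 mm, which matches the 42 mm blank. Lift straight up.

```bash
python3 - <<'E'
from h import *
from cell import *
import cv2
p=np.array([FORM[0],FORM[1],0]);Rf=R(FORM[2])
print(ctrl.movel(p+[0,0,70],v=60))
ctrl.movel(p+[0,0,190],v=150)
s=state();print(s["t"],s["width"],s["tcp_pos"],s["ft_force"])
i=eyes.get_image("scene");cv2.imwrite("pics/lift.png",cv2.resize(i["frame"][120:320,190:410],None,fx=3,fy=3))
E
```

```text
False
6.3583 41.180591521542716 [ 512.54252725 -279.74383726  188.83431946] [ 0.09513964  0.77441016 -0.54341958]
```

View pics/lift.png

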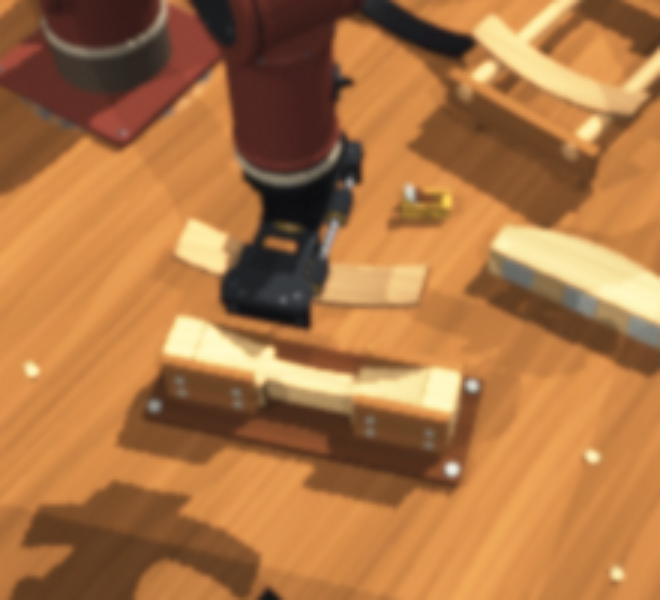

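The form is empty and the blank hangs level in the gripper, hollow up, with ends at about (180,245) and (425,285). Carry it to just above the rack and check.

```bash
python3 - <<'E'
from h import *
from cell import *
import cv2
Rr=R(RACK[2]);tg=rk((0,60,0))
ctrl.movel(tg+[0,0,190],rot=Rr,v=180)
ctrl.movel(tg+[0,0,90],rot=Rr,v=120)
ctrl.pause(.2)
s=state();print(s["t"],s["width"],s["tcp_pos"],s["ft_force"])
import ov
d_=eyes.get_image("scene");t_=eyes.get_image("top")
z=s["tcp_pos"][2]+18.7;P=ov.models()[2:]+[(arc(T(*s["tcp_pos"][:2],RACK[2]),z),(255,255,0))]
ov.draw(P,"scene",(310,60,200,140),4,"pics/r1.png",d_["frame"])
ov.draw(P,"top",(60,115,190,140),4,"pics/r2.png",t_["frame"])
E
```

```text
11.3167 41.05617708607913 [535.63356371 363.26483954  90.822657  ] [-0.80385704 -0.31784109 -0.76821205]
```

View pics/r1.png

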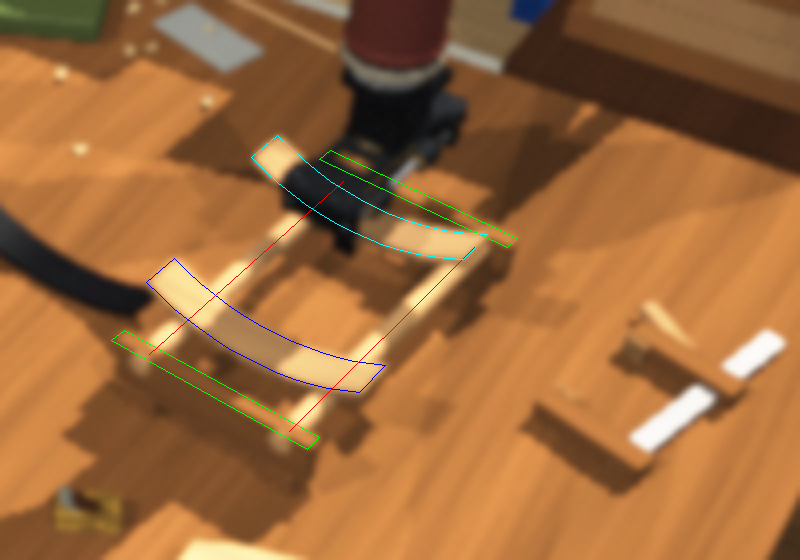

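View pics/r2.png

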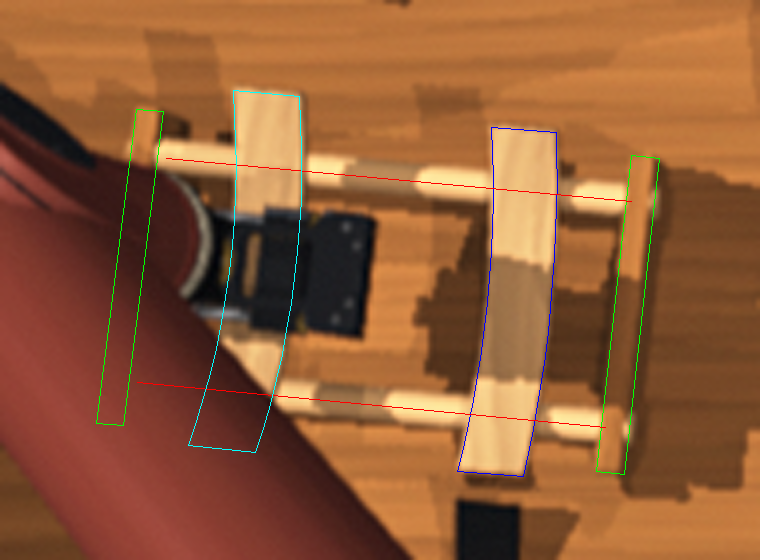

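The held blank coincides with its model in both views: the top-view end is at (265,92) and the scene ends are at (270,150) and (470,240). The dowels sit about 1 mm further out in +x than my lines, so I'll add that and lower slowly with contact detection.

```bash
python3 - <<'E'
from h import *
from cell import *
Rr=R(RACK[2]);tg=rk((1,60,0))
ctrl.movel(tg+[0,0,54],rot=Rr,v=60)
ctrl.pause(.3)
s=state();print(s["t"],s["tcp_pos"],s["ft_force"])
print(ctrl.movel(tg+[0,0,42.5],rot=Rr,v=12,threshold=3))
s=state();print(s["t"],s["width"],s["tcp_pos"],s["ft_force"])
ctrl.pause(.3)
s=state();print(s["t"],s["width"],s["tcp_pos"],s["ft_force"],s["wrist_torque"])
E
```

```text
12.4667 [536.42467745 362.94846694  54.31500109] [ 0.35457304  0.00135828 -0.77735801]
True
13.2167 41.54621931592657 [536.20900543 362.82749088  44.45426719] [-0.23312381 -0.45613742  4.4452722 ]
13.5167 41.416120008748514 [536.21145686 362.8077284   44.42945837] [-0.41608424 -1.09726928  4.69094655] [-0.03894915  0.02639143 -0.02426933]
```

Contact came at TCP 44.4 mm against an expected 45.3 mm, so the blank is seated. Release and withdraw.

```bash
python3 - <<'E'
from h import *
from cell import *
import ov
tg=rk((1,60,0))
ctrl.move_gripper(75)
s=state();print(s["t"],s["width"],s["ft_force"])
ctrl.movel(tg+[0,0,75],v=50)
ctrl.movel(tg+[0,0,220],v=150)
ctrl.goto([480,-150,260],R(0)); ctrl.pause(.2)
s=state();print(s["t"],s["tcp_pos"],s["ft_force"])
d_=eyes.get_image("scene");t_=eyes.get_image("top")
P=ov.models()[2:]+[(arc(T(*tg[:2],RACK[2]),64),(255,255,0))]
ov.draw(P,"scene",(310,60,200,140),4,"pics/f1.png",d_["frame"])
ov.draw(P,"top",(60,115,190,140),4,"pics/f2.png",t_["frame"])
import cv2;cv2.imwrite("pics/f3.png",t_["frame"])
cv2.imwrite("pics/f2raw.png",cv2.resize(t_["frame"][115:255,60:250],None,fx=4,fy=4,interpolation=cv2.INTER_CUBIC))
E
```

```text
14.375 74.8888864423644 [ 0.87213489 -0.21194943 -0.90268832]
18.3417 [ 480.31517188 -149.30184845  259.91949128] [0.01398507 0.00927246 0.07975963]
```

View pics/f1.png

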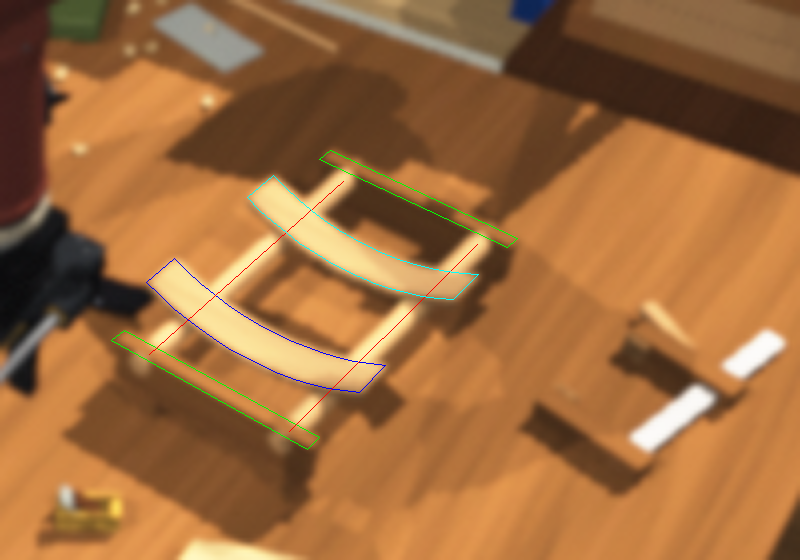

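View pics/f2.png

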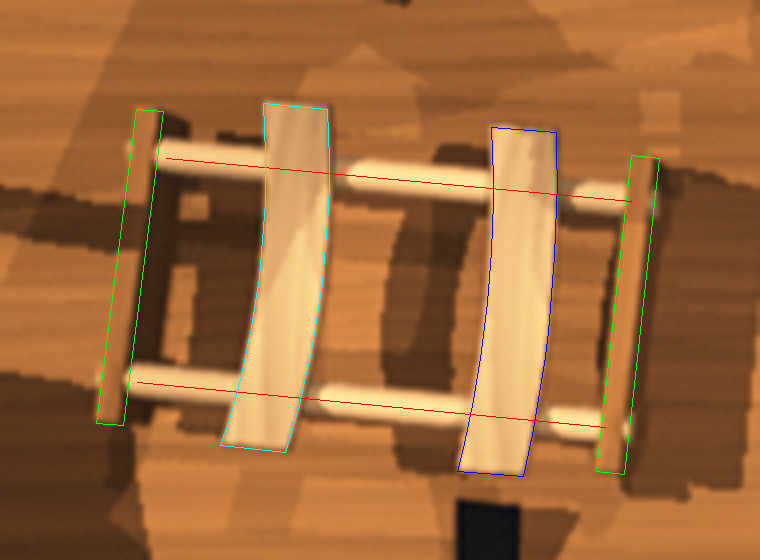

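View pics/f2raw.png

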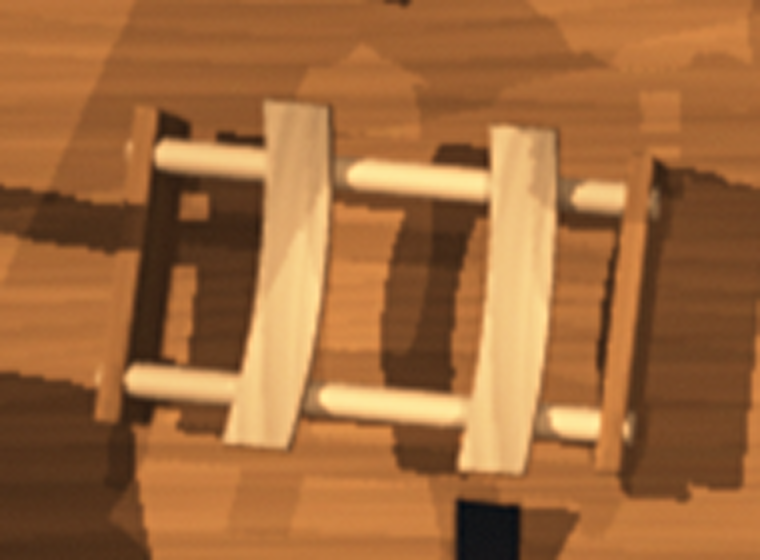

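View pics/f3.png

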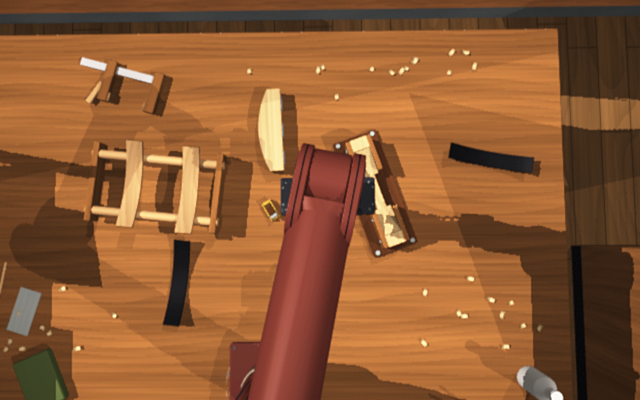

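```bash
python3 - <<'E'
from h import *
np.set_printoptions(precision=1,suppress=True)
G=lambda x,y:(60+(x+.5)/4-.5,115+(y+.5)/4-.5)
def rack(Q,z): return np.array([back(G(*p),z) for p in Q])
L=rack(((136,107),(159,109),(120,421),(95,418)),72);R_=rack(((632,151),(657,154),(621,470),(595,467)),72)
c=(L.mean(0)+R_.mean(0))/2;v=L.mean(0)-R_.mean(0);u=v/np.linalg.norm(v);x=np.array([u[1],-u[0],0]);print("rack",c,np.degrees(np.arctan2(x[1],x[0])))
D=rack(((156,156),(625,198),(126,381),(600,425)),60)
for i in(0,2):print("dowel x",(D[i:i+2]-c)@x)
for n,Q in(("new",((265,101),(330,106),(291,448),(224,442))),("dry",((491,126),(557,129),(526,473),(459,469)))):
    B=rack(Q,92);b=B.mean(0)-c;w=B[0]+B[1]-B[2]-B[3];print(n,"x",b@x,"y",b@u,"yaw",np.degrees(np.arctan2(w[1],w[0])),np.linalg.norm(w)/2)
E
```

```text
rack [531.1 304.1  72. ] -5.90056634914495
dowel x [73.5 74.4]
dowel x [-77.1 -76.5]
new x 1.1396125367493908 y 57.62293143411696 yaw -5.659607543544759 222.45865898898722
dry x -1.0314129825601308 y -93.12221869018333 yaw -4.66953110550797 222.70869346547045
```

The new blank is within about 1–2.5 mm of centred and about 0.3° of square. The dry blank still matches its original outline. Hand in.

```bash
python3 - <<'E'
from cell import *
order.hand_in();print(state()["t"])
E
```

```text
the job is handed in; nothing more can be done
the job is handed in; nothing more can be done
```

The new blank is out of the form and lying on the free half of the drying rack, hollow side up across both dowels. I gripped it across its width in the notch and lowered it until it touched the dowels at about 4.5 N. Then I let go and backed the arm away. The arm was clear at 18.3 s, well inside the 48 s limit, and I handed the job in.

**Last checks, from the camera images after release:**
- **Centring:** the blank is +1.1 mm off centre along its length measured from the rack's end boards, or about +2.5 mm measured from the dowels. The two readings disagree by about 1.4 mm, close to what the calibration can resolve.
- **Squareness:** about 0.3° off the rack.
- **Clearance:** its centre is about 58 mm from the rack's centre on the free side, which leaves a gap of roughly 108 mm to the dry blank.
- **Other things:** the dry blank still matches the outline measured at the start. By eye, the counter form, finger plane and black look-alikes show no change in the final top view.

The arm was clear of everything at hand-in. I have no images from after that point.

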